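# Refill the charm bin on the stall counter

## Robot

A 6-joint arm with a two-finger parallel gripper is mounted at the origin on the work surface. World frame = base frame: x ahead of the robot, y to its left, z up, the work surface at z = 0. Lengths are in m, angles in rad, forces in N, time in s.
With the tool pointing down it reaches from about 0.225 to 0.875 m from the base axis. Payload 3.4 kg.
Tool frame: the origin (TCP) lies where the fingers leave the gripper's body, on its centre line; the fingertips stand 73 mm ahead of it and the grasp point (between the pads) lies 54 mm ahead of it (manip.pinch_z is the distance from the TCP to the grasp point, in m); z points along the fingers, y is the line along which they close (so a half turn about z gives the same grasp; the last joint's range is limited). The gripper opens to 85 mm and grips with 20 to 120 N. Pads are 22 mm wide; open, the fingers measure 114 mm over their backs; the gripper's body (76 mm by 85 mm) begins 54 mm behind the grasp point. The pads swing forward as they close: fully open they stand 13 mm farther back than shut.
Start: joints at [1.058, 0.276, 1.505, -0, 1.361, -0.121], TCP at [0.22, 0.531, 0.304] pointing down, gripper open.
Joint ranges: [-2.89, 2.89], [-0.75, 2.08], [0.22, 2.7], [-1.18, 4.32], [0.11, 2.71], [-2.7, 2.7]. Speed limits (rad/s): [2.57, 2.57, 3.14, 3.14, 3.14, 3.14].

## Interface

Orientations are given as a unit quaternion [w, x, y, z].
In Python, from rig import readout, imaging, manip gives the robot as it stands. The module is installed in compiled form; this text tells all that it offers.
- The arm moves only by the tool servo_tool, never from a script. Its argument "moves" is a list of rows, each an object with "dp": the shift along the tool's x, y, z in units of 0.2 m (1.0 is 0.2 m), a list of three; "delta_rot": the turn, a rotation vector about the tool's x, y, z in units of 0.1 rad (1.0 is 0.1 rad), a list of three; "fingers": the opening, from 0 (shut) to 1 (fully open). In form: [{"dp": [dx, dy, dz], "delta_rot": [wx, wy, wz], "fingers": fingers}, ...]. A call has 1 to 5 rows; each row shifts and turns the commanded pose from where the row before left it, along the tool's axes as they then stand; what a row does not reach is not made up. A row lasts 1/10 s, in which the tool goes at most 50 mm and 8.59 degrees, less where a joint would pass 70% of its speed; a pose out of reach is approached as far as the arm can. A call with a number of a shift or a turn outside -1 to 1 is refused whole. A call with a gripper value outside its range is refused whole. The fingers move at their own pace and stop on an object; "force" is the grip in N (left out, the last holds). Time passes only in rows, so rows that do not move let the fingers close. It gives the time, the measured TCP pose, the force, the opening and the grip force at its end, in the units of the state.
- readout.get_state(): the state, without advancing time (a new reading comes with each control period).
- imaging.get_image(name): name is "side" or "top" or "wrist"; returns (picture, depth): 400x640x3 uint8, red, green, blue; 400x640 float32, m along the optical axis (not along the pixel's ray), 0 where there is no reading.
- imaging.calibration(name): a dict with "intrinsics" (3x3 intrinsics, pixels), "R" (3x3) and "t" (3): a world point X has camera coordinates R X + t; the wrist camera has in their place "hand_eye" (4x4, takes a point from camera to tool coordinates, whose origin is the TCP and whose axes are the flange's). Camera axes: x right, y down, z forward; pixel columns grow to the right and rows downward; lengths in m; the calibration is good to about 2 mm. The wrist camera is an equidistant fisheye: a pixel r from the principal point sees the ray r / f radians off the axis. A picture is of the moment at which its call begins: read the wrist's pose just before it. calibration takes no time and is no camera call.
- manip.sign_off(): hands the job in; it is judged then, once.
The state is a dict: "clock": time; "qpos": joint angles; "qd": joint speeds; "effort": joint torques, N m; "position": TCP position; "ee_rot": TCP orientation; "contact_force": force on the tool from outside, world axes, zero at the start; "moment": the same for the moment, N m; "width": finger opening in m; "gripper_force": force on a finger pad.
Only numpy, scipy, OpenCV 4.12 (cv2) and the standard library are available. Lean on these libraries where they do the work, as an engineer would, in place of code of your own. Each camera call takes 0.05 s, during which the arm holds its last target. There are 200 camera calls.

## Task

Pick up the wooden tray with all five stone charms on it, and tip them all into the open plywood bin. Then park the empty tray flat on the counter in the L of wooden strips, pushed up square against both strips, and let go; leave everything else where it stands.

Things in the scene. Friction and masses are not known exactly. Their poses are not given: they have to be found in the camera images.
- tray: wooden tray holding the charms, 150 mm (own x) by 100 mm (own y) outside; floor and walls 6 mm thick, walls 38 mm high on three sides; the -x end is open, without a lip, to pour from. A bridge 26 mm wide crosses its middle along y, 52 to 60 mm up, with an upright tab handle on top. Origin: centre of the underside; z up. About 0.2 kg empty, 0.38 kg full
- tray_grip (a point): grip point in the middle of the tray's tab handle, 84 mm above the tray's underside over its centre. Tab: 36 mm along the tray's x, 14 mm thick along y, from 60 to 100 mm up
- tray_lip (a point): middle of the tray's open edge, on the floor's upper face: 75 mm from the centre towards the tray's -x, 6 mm up
- bin: plywood display bin fixed to the counter, square, 180 x 180 mm outside, 120 mm high, walls 8 mm, open on top (164 mm clear), a clear pane in its +x side, inside a floor that slopes from about 65 mm high at its -x side to 10 mm at the +x side. Origin: centre of the underside
- bin_mouth (a point): centre of the bin's open mouth, at rim height, 120 mm above the counter
- corner: two dark wooden strips fixed to the counter in an L, 12 mm wide, 20 mm high. One runs along own y, inner face at own x = +75 mm; the longer along own x, inner face at own y = +50 mm. Origin, at counter height: where the centre of the parked tray's underside stands, tray pushed square against both strips with its long side along the corner's x, either end first
- charm0: pale soapstone charm, an octagonal chunk 30 mm across and 22 mm thick with bevelled edges, 35 g; origin at its centre. All five are alike and start flat on the tray's floor
- charm1: pale soapstone charm, an octagonal chunk 30 mm across and 22 mm thick with bevelled edges, 35 g; origin at its centre. All five are alike and start flat on the tray's floor
- charm2: pale soapstone charm, an octagonal chunk 30 mm across and 22 mm thick with bevelled edges, 35 g; origin at its centre. All five are alike and start flat on the tray's floor
- charm3: pale soapstone charm, an octagonal chunk 30 mm across and 22 mm thick with bevelled edges, 35 g; origin at its centre. All five are alike and start flat on the tray's floor
- charm4: pale soapstone charm, an octagonal chunk 30 mm across and 22 mm thick with bevelled edges, 35 g; origin at its centre. All five are alike and start flat on the tray's floor
- candle: bystander, to be left where it stands: glass candle jar with steel lid, 42 mm diameter, 62 high; origin at the centre of its underside
- figurine: bystander, to be left where it stands: small brass figurine, 38 mm diameter, 68 high; origin at the centre of its underside
- bowl: bystander, to be left where it stands: terracotta bowl, 100 mm diameter, 45 high; origin at the centre of its underside
- tonic: bystander, to be left where it stands: green bottle with yellow cap, 48 mm diameter, 115 high; origin at the centre of its underside
- jar: bystander, to be left where it stands: amber jar with brass lid, 64 mm diameter, 80 high; origin at the centre of its underside
- soapbox: bystander, to be left where it stands: cardboard soap box, 60 x 90 mm, 35 high; origin at the centre of its underside
Not all that is in view belongs to the job. What is shaped like the tray but green or red is not meant.

How it is judged:
On the way, in this order (a step that is already met when the one before it is completed fails the run):
1. the tray is lifted clear of the counter with all five charms on it (height (world z) of tray above 0.06 m and x of charm0 in the frame of tray between -0.085 and 0.085 m and y of charm0 in the frame of tray between -0.05 and 0.05 m and z of charm0 in the frame of tray between 0 and 0.055 m and x of charm1 in the frame of tray between -0.085 and 0.085 m and y of charm1 in the frame of tray between -0.05 and 0.05 m and z of charm1 in the frame of tray between 0 and 0.055 m and x of charm2 in the frame of tray between -0.085 and 0.085 m and y of charm2 in the frame of tray between -0.05 and 0.05 m and z of charm2 in the frame of tray between 0 and 0.055 m and x of charm3 in the frame of tray between -0.085 and 0.085 m and y of charm3 in the frame of tray between -0.05 and 0.05 m and z of charm3 in the frame of tray between 0 and 0.055 m and x of charm4 in the frame of tray between -0.085 and 0.085 m and y of charm4 in the frame of tray between -0.05 and 0.05 m and z of charm4 in the frame of tray between 0 and 0.055 m), for 0.2 s.
2. all five charms are inside the bin (x of charm0 in the frame of bin between -0.088 and 0.088 m and y of charm0 in the frame of bin between -0.088 and 0.088 m and z of charm0 in the frame of bin between 0 and 0.118 m and x of charm1 in the frame of bin between -0.088 and 0.088 m and y of charm1 in the frame of bin between -0.088 and 0.088 m and z of charm1 in the frame of bin between 0 and 0.118 m and x of charm2 in the frame of bin between -0.088 and 0.088 m and y of charm2 in the frame of bin between -0.088 and 0.088 m and z of charm2 in the frame of bin between 0 and 0.118 m and x of charm3 in the frame of bin between -0.088 and 0.088 m and y of charm3 in the frame of bin between -0.088 and 0.088 m and z of charm3 in the frame of bin between 0 and 0.118 m and x of charm4 in the frame of bin between -0.088 and 0.088 m and y of charm4 in the frame of bin between -0.088 and 0.088 m and z of charm4 in the frame of bin between 0 and 0.118 m), for 0.2 s.
At the end, for the whole second after the job is handed in: All five charms lie at rest inside the bin, below its rim; the tray stands flat and at rest on the counter in the parking corner, within 7 mm of touching each strip and within 5 degrees of square (either way round) (all of step 2 and linear speed of each of charm0, charm1, charm2, charm3, charm4 below 0.03 m/s and x of tray in the frame of corner between -0.007 and 0.006 m and y of tray in the frame of corner between -0.007 and 0.006 m and angle between the x axis of tray and the x axis of corner, either way round below 0.09 rad and angle between tray's own z axis and vertical below 0.06 rad and height (world z) of tray below 0.006 m and linear speed of tray below 0.02 m/s).
It fails at once if a bystander is moved by more than 30 mm (distance of any of candle, figurine, bowl, tonic, jar, soapbox from where it was at the start of the episode above 0.03 m).
It also fails if it takes over 58 s, if anything falls off the work surface, if the arm or the gripper's body presses on something with over 40 N, if the wrist force passes 120 N, or if a joint passes its speed limit or range.

## Working session

There is one attempt and no reset: what is moved stays moved. The work goes in short steps, Python scripts to look and compute and a tool call to move; the robot and the scene stay as the last step left them, time stands still between calls to the robot, and variables do not carry over. Pictures are saved under pics/ and viewed, at most 10 in all, crops included, and the job is handed in when it is done.

Besides the shell and the picture viewer there is one more tool, called after ">>>" in YAML: its name, and indented under it one key for each argument. servo_tool: Moves the arm, as the interface text tells. Its arguments: {"type":"object","properties":{"moves":{"type":"array"},"force":{"type":"number"}},"required":["moves"]}

```bash
mkdir -p pics; cat > h.py <<'E'
import numpy as np, cv2
from rig import readout, imaging, manip
from scipy.spatial.transform import Rotation as Ro
def cloud(name):
    im,d=imaging.get_image(name); c=imaging.calibration(name); K=np.array(c['intrinsics']);R=np.array(c['R']);t=np.array(c['t'])
    v,u=np.mgrid[0:400,0:640]
    P=np.stack([(u-K[0,2])/K[0,0]*d,(v-K[1,2])/K[1,1]*d,d],-1)
    return im,d,(P-t)@R
def save(n,im): cv2.imwrite(f'pics/{n}.png',im[...,::-1])
E
python3 - <<'E'
from h import *
for n in('top','side'):
    im,d,W=cloud(n); save(n,im); np.savez(f'{n}.npz',im=im,d=d,W=W)
print(readout.get_state()); print(imaging.calibration('top'))
E
```

```text
{'clock': 0.1, 'qpos': array([ 1.05801345e+00,  2.76522563e-01,  1.50599213e+00,  7.52744081e-06,
        1.36072402e+00, -1.21017874e-01]), 'qd': array([ 0.00081637, -0.00107229, -0.00203816,  0.00163343,  0.00057787,
        0.00091756]), 'effort': array([ 2.16927256e-03, -4.17699659e+01, -2.46405548e+01, -3.27387602e-05,
        5.67460345e-03, -7.68497841e-06]), 'position': array([0.2193844 , 0.53112051, 0.30313711]), 'ee_rot': array([-2.59972669e-04,  1.94632944e-01,  9.80875802e-01, -7.80903214e-04]), 'contact_force': array([-0.06031616, -0.45295217,  0.0284984 ]), 'moment': array([-0.02378578, -0.01341531, -0.01043196]), 'gripper_force': 0.0, 'width': 0.08519667611866902}
{'intrinsics': array([[404.49787237,   0.        , 318.46368559],
       [  0.        , 404.49787237, 202.10600554],
       [  0.        ,   0.        ,   1.        ]]), 'R': array([[-0.0039697 , -0.99998716, -0.00314829],
       [-0.99153602,  0.00434467, -0.12975917],
       [ 0.12977118,  0.00260654, -0.99154054]]), 't': array([0.11261223, 0.54340002, 1.12254335])}
```

View pics/top.png

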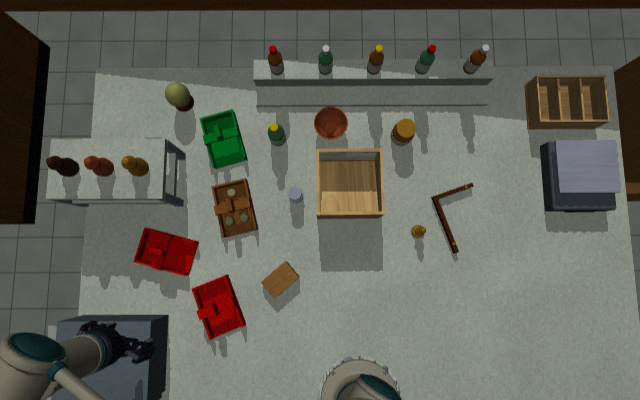

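View pics/side.png

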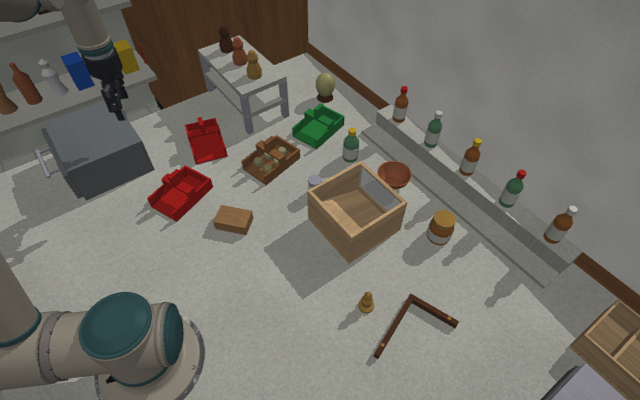

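```bash
python3 - <<'E'
from h import *
z=np.load('top.npz');im=z['im'];W=z['W'];d=z['d']
s=np.load('side.npz')
a=cv2.resize(im[165:250,195:275],(400,425),interpolation=cv2.INTER_CUBIC)
b=cv2.resize(s['im'][125:195,230:310],(400,350),interpolation=cv2.INTER_CUBIC)
o=np.zeros((425,800,3),np.uint8);o[:,:400]=a;o[:350,400:]=b;save('crop',o)
def stat(n,box,zlo,zhi,hsv=None):
    u0,v0,u1,v1=box;P=W[v0:v1,u0:u1].reshape(-1,3);ok=(d[v0:v1,u0:u1].ravel()>0)&(P[:,2]>zlo)&(P[:,2]<zhi)
    P=P[ok];r=cv2.minAreaRect((P[:,:2]*1000).astype(np.float32)) if len(P)>3 else None
    print(n,len(P),P.mean(0).round(4),'zmax',P[:,2].max().round(4),r)
stat('tab',(205,170,265,245),.085,.11)
stat('bridge',(205,170,265,245),.05,.11)
stat('walls',(205,170,265,245),.03,.045)
stat('tray all',(205,170,265,245),.008,.11)
stat('bin rim',(305,140,395,225),.11,.13)
stat('strips',(425,178,480,258),.012,.03)
for n,b in dict(candle=(285,180,305,205),fig=(408,220,428,240),bowl=(312,105,350,140),tonic=(264,120,288,148),jar=(390,115,418,148),soap=(258,258,303,302),green=(198,105,250,170),red2=(190,270,250,345),red1=(130,222,200,278)).items(): stat(n,b,.02,.13)
# counter check
print(W[300:330,400:500,2].mean())
E
```

```text
tab 84 [0.5289 0.3519 0.0985] zmax 0.1067 ((529.3336791992188, 352.75146484375), (35.27973556518555, 14.225543975830078), 12.988629341125488)
bridge 384 [0.5291 0.3514 0.0696] zmax 0.1067 ((529.0455932617188, 353.42071533203125), (35.540340423583984, 100.82779693603516), 12.988630294799805)
walls 363 [0.5438 0.3563 0.0373] zmax 0.0445 ((529.718505859375, 353.2904357910156), (150.787841796875, 101.75175476074219), 13.452624320983887)
tray all 1417 [0.5316 0.3537 0.0365] zmax 0.1067 ((514.653564453125, 367.96685791015625), (173.2622528076172, 154.4751739501953), 13.452625274658203)
bin rim 901 [0.5923 0.0238 0.1202] zmax 0.1272 ((588.869140625, 26.691360473632812), (180.2554473876953, 180.1785125732422), 0.6979830861091614)
strips 462 [ 0.5131 -0.2654  0.0198] zmax 0.0265 ((499.72991943359375, -307.1452331542969), (172.73355102539062, 126.13297271728516), 19.61036491394043)
candle 190 [0.5628 0.1762 0.0556] zmax 0.0691 ((564.3789672851562, 176.52587890625), (38.488677978515625, 38.982330322265625), 63.777587890625)
fig 74 [ 0.4596 -0.174   0.052 ] zmax 0.0716 ((461.43634033203125, -175
[... 415 characters left out ...]
 ((744.5647583007812, -134.56884765625), (60.35915756225586, 58.81388473510742), 9.843897819519043)
soap 708 [0.3258 0.2195 0.036 ] zmax 0.0422 ((325.7428894042969, 219.7177276611328), (59.68644332885742, 89.89854431152344), 40.72018051147461)
green 773 [0.7449 0.3936 0.0518] zmax 0.1064 ((735.3491821289062, 391.1646728515625), (150.81533813476562, 100.42156219482422), 16.16199493408203)
red2 889 [0.2573 0.3916 0.0517] zmax 0.1044 ((251.12307739257812, 391.80230712890625), (149.69813537597656, 102.32614135742188), 21.607454299926758)
red1 815 [0.4072 0.5564 0.0531] zmax 0.1054 ((405.72540283203125, 546.7325439453125), (152.76171875, 100.4168701171875), 74.70421600341797)
0.006647294185650304
```

View pics/crop.png

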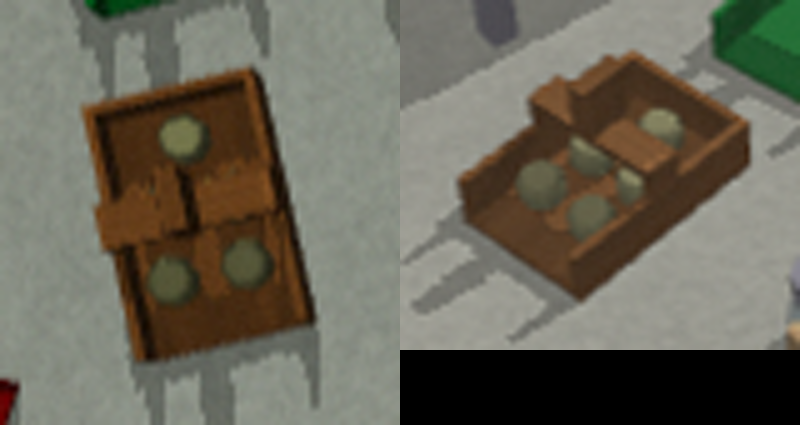

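The tray at top pixel (235,208) is the wooden one: brown, holding five charms (three in the open, two under the bridge), with its open end towards the robot. The same shape appears at (222,138) in green and at (166,251) and (218,306) in red, so those are excluded. The measured tray is 150.8 x 101.8 mm with its tab top at about 0.1 m, as expected.

>>> servo_tool:
  moves:
    - {"dp":[-0.177,-0.023,0],"delta_rot":[0,0,0],"fingers":1}
    - {"dp":[-0.177,-0.023,0],"delta_rot":[0,0,0],"fingers":1}
    - {"dp":[-0.177,-0.023,0],"delta_rot":[0,0,0],"fingers":1}
    - {"dp":[-0.177,-0.023,0],"delta_rot":[0,0,0],"fingers":1}
    - {"dp":[-0.177,-0.023,0],"delta_rot":[0,0,0],"fingers":1}

```text
clock: 0.6
position: [0.3753, 0.4417, 0.3035]
ee_rot: [-0.0, 0.195, 0.981, -0.0]
contact_force: [0.4, 0.8, -0.0]
width: 0.0858
gripper_force: 0.0
```

>>> servo_tool:
  moves:
    - {"dp":[-0.177,-0.023,0],"delta_rot":[0,0,0],"fingers":1}
    - {"dp":[-0.177,-0.023,0],"delta_rot":[0,0,0],"fingers":1}
    - {"dp":[-0.177,-0.023,0],"delta_rot":[0,0,0],"fingers":1}
    - {"dp":[-0.177,-0.023,0],"delta_rot":[0,0,0],"fingers":1}
    - {"dp":[-0.177,-0.023,0],"delta_rot":[0,0,0],"fingers":1}

```text
clock: 1.1
position: [0.5302, 0.3528, 0.3034]
ee_rot: [-0.0, 0.195, 0.981, -0.0]
contact_force: [1.2, -0.0, 0.3]
width: 0.0857
gripper_force: 0.0
```

>>> servo_tool:
  moves:
    - {"dp":[0,0,0],"delta_rot":[0,0,-0.9],"fingers":1}
    - {"dp":[0,0,0],"delta_rot":[0,0,-0.9],"fingers":1}
    - {"dp":[0,0,0],"delta_rot":[0,0,-0.9],"fingers":1}
    - {"dp":[0,0,0],"delta_rot":[0,0,-0.9],"fingers":1}
    - {"dp":[0,0,0],"delta_rot":[0,0,-0.9],"fingers":1}

```text
clock: 1.6
position: [0.5291, 0.3536, 0.3032]
ee_rot: [-0.001, -0.031, 1.0, -0.0]
contact_force: [-0.2, -0.1, 0.1]
width: 0.0854
gripper_force: 0.0
```

>>> servo_tool:
  moves:
    - {"dp":[0,0,0],"delta_rot":[0,0,-0.9],"fingers":1}
    - {"dp":[0,0,0],"delta_rot":[0,0,-0.83],"fingers":1}
    - {"dp":[0,0,0],"delta_rot":[0,0,0],"fingers":1}

```text
clock: 1.9
position: [0.529, 0.3536, 0.3033]
ee_rot: [-0.001, -0.115, 0.993, -0.0]
contact_force: [0.9, -0.2, 0.1]
width: 0.0854
gripper_force: 0.0
```

```bash
cat >> h.py <<'E'
import json
def st(target=None,yaw=None):
    s=readout.get_state(); R=Ro.from_quat(np.roll(s['ee_rot'],-1)).as_matrix(); p=s['position']
    with open('log.txt','a') as f: f.write(json.dumps([list(map(float,s['qpos'])),list(map(float,p)),R.tolist()])+'\n')
    print('t',round(s['clock'],2),'p',p.round(4),'xyaw',np.degrees(np.arctan2(R[1,0],R[0,0])).round(2),'z',R[:,2].round(3),'F',np.round(s['contact_force'],1),'w',round(s['width'],4),'gf',s['gripper_force'],'q',s['qpos'].round(3))
    if target is not None: print('dp units',(R.T@(np.array(target)-p)/.2).round(3))
    return s,R
E
python3 - <<'E'
from h import *
st([.529,.3533,.140])
z=np.load('top.npz');W=z['W'];s=np.load('side.npz');S=s['W']
P=S[125:195,230:310].reshape(-1,3);P=P[(P[:,2]>.085)&(P[:,2]<.108)]
print('side tab',P.mean(0),cv2.minAreaRect((P[:,:2]*1000).astype(np.float32)))
# strips by line fit
for nm,C,box in(('top',W,(425,178,480,258)),('side',S,(370,285,470,365))):
    u0,v0,u1,v1=box;P=C[v0:v1,u0:u1].reshape(-1,3);P=P[(P[:,2]>.012)&(P[:,2]<.03)&(P[:,1]<-.2)]
    c,(w,h),a=cv2.minAreaRect((P[:,:2]*1000).astype(np.float32)); print(nm,len(P),c,w,h,a)
    for ang in(19.6,):
        e=np.array([np.cos(np.radians(ang)),np.sin(np.radians(ang))]);n=np.array([-e[1],e[0]])
        q=P[:,:2]@np.c_[e,n]-np.array([.4988,-.3064])@np.c_[e,n]
        L=q[(q[:,1]>.04)&(q[:,0]<.06)]; S2=q[(q[:,0]>.065)&(q[:,1]<.035)]
        for k,(D,i) in dict(long=(L,0),short=(S2,1)).items():
            f=np.polyfit(D[:,i],D[:,1-i],1); print(k,len(D),'slope deg',np.degrees(f[0]),'mid',D.mean(0),np.percentile(D[:,1-i],[5,95]),'ends',D[:,i].min(),D[:,i].max())
E
```

```text
t 1.9 p [0.529  0.3536 0.3033] xyaw -166.76 z [-0.001 -0.    -1.   ] F [ 0.9 -0.2  0.1] w 0.0854 gf 0.0 q [ 0.48   0.369  1.366  0.     1.407 -1.322]
dp units [-0.001 -0.002  0.817]
side tab [0.52849738 0.34584725 0.09491533] ((524.506591796875, 236.81863403320312), (248.69737243652344, 36.18942642211914), 87.29754638671875)
top 462 (499.72991943359375, -307.1452331542969) 172.73355102539062 126.13297271728516 19.61036491394043
long 258 slope deg -0.14549571389742294 mid [-0.01385987  0.05564799] [0.04933976 0.06101366] ends -0.08575181579133784 0.05959749782244883
short 142 slope deg 0.20415280473520508 mid [ 0.08092524 -0.01364772] [0.07547994 0.08635934] ends -0.06406687791135324 0.034718565181919514
side 713 (501.6140441894531, -309.0883483886719) 175.60743713378906 124.23977661132812 19.460453033447266
long 352 slope deg -0.2371284687002457 mid [-0.01661583  0.05236251] [0.04687279 0.05796249] ends -0.08592595874706366 0.05892008376630564
short 272 slope deg 0.16303469884299873 mid [ 0.08105563 -0.01583759] [0.07588898 0.08766933] ends -0.06580559261723407 0.03467976373751952
```

>>> servo_tool:
  moves:
    - {"dp":[0,0,0.2],"delta_rot":[0,0,0],"fingers":1}
    - {"dp":[0,0,0.2],"delta_rot":[0,0,0],"fingers":1}
    - {"dp":[0,0,0.2],"delta_rot":[0,0,0],"fingers":1}
    - {"dp":[0,0,0.15],"delta_rot":[0,0,0],"fingers":1}
    - {"dp":[0,0,0.065],"delta_rot":[0,0,0],"fingers":1}

```text
clock: 2.4
position: [0.5274, 0.3528, 0.1373]
ee_rot: [-0.003, -0.115, 0.993, -0.001]
contact_force: [-0.8, -0.2, 0.5]
width: 0.0853
gripper_force: 0.0
```

>>> servo_tool:
  moves:
    - {"dp":[0,0,0],"delta_rot":[0,0,0],"fingers":0.4}
    - {"dp":[0,0,0],"delta_rot":[0,0,0],"fingers":0.3}
    - {"dp":[0,0,0],"delta_rot":[0,0,0],"fingers":0.2}
    - {"dp":[0,0,0],"delta_rot":[0,0,0],"fingers":0.1}
    - {"dp":[0,0,0],"delta_rot":[0,0,0],"fingers":0}
  force: 80

```text
clock: 2.9
position: [0.5298, 0.3538, 0.1423]
ee_rot: [0.001, -0.115, 0.993, 0.0]
contact_force: [0.4, 1.1, -2.6]
width: 0.0128
gripper_force: 73.4
```

>>> servo_tool:
  moves:
    - {"dp":[0,0,0],"delta_rot":[0,0,0],"fingers":0}
    - {"dp":[0,0,0],"delta_rot":[0,0,0],"fingers":0}
    - {"dp":[0,0,0],"delta_rot":[0,0,0],"fingers":0}

```text
clock: 3.2
position: [0.5298, 0.3537, 0.1422]
ee_rot: [0.001, -0.115, 0.993, 0.0]
contact_force: [-0.5, -2.5, 6.2]
width: 0.0125
gripper_force: 79.2
```

>>> servo_tool:
  moves:
    - {"dp":[0,0,-0.03],"delta_rot":[0,0,0],"fingers":0}
    - {"dp":[0,0,-0.06],"delta_rot":[0,0,0],"fingers":0}
    - {"dp":[0,0,-0.1],"delta_rot":[0,0,0],"fingers":0}
    - {"dp":[0,0,-0.12],"delta_rot":[0,0,0],"fingers":0}
    - {"dp":[0,0,-0.12],"delta_rot":[0,0,0],"fingers":0}

```text
clock: 3.7
position: [0.5286, 0.3538, 0.2275]
ee_rot: [-0.001, -0.115, 0.993, -0.0]
contact_force: [0.6, 0.2, -4.1]
width: 0.0131
gripper_force: 78.1
```

>>> servo_tool:
  moves:
    - {"dp":[0,0,-0.12],"delta_rot":[0,0,0],"fingers":0}
    - {"dp":[0,0,-0.12],"delta_rot":[0,0,0],"fingers":0}
    - {"dp":[0,0,-0.12],"delta_rot":[0,0,0],"fingers":0}
    - {"dp":[0,0,-0.08],"delta_rot":[0,0,0],"fingers":0}
    - {"dp":[0,0,-0.04],"delta_rot":[0,0,0],"fingers":0}

```text
clock: 4.2
position: [0.5293, 0.3541, 0.3249]
ee_rot: [0.001, -0.115, 0.993, 0.001]
contact_force: [0.5, -0.4, -3.7]
width: 0.013
gripper_force: 78.1
```

```bash
python3 - <<'E'
from h import *
st([.60,.0267,.33])
im,d,W=cloud('side'); 
save('lift',cv2.resize(im[60:220,180:400],(770,560),interpolation=cv2.INTER_CUBIC))
E
```

```text
t 4.2 p [0.5293 0.3541 0.3249] xyaw -166.74 z [ 0.002  0.001 -1.   ] F [ 0.5 -0.4 -3.7] w 0.013 gf 78.09779763221741 q [ 0.48   0.359  1.33   0.     1.45  -1.322]
dp units [ 0.031 -1.674 -0.027]
```

View pics/lift.png

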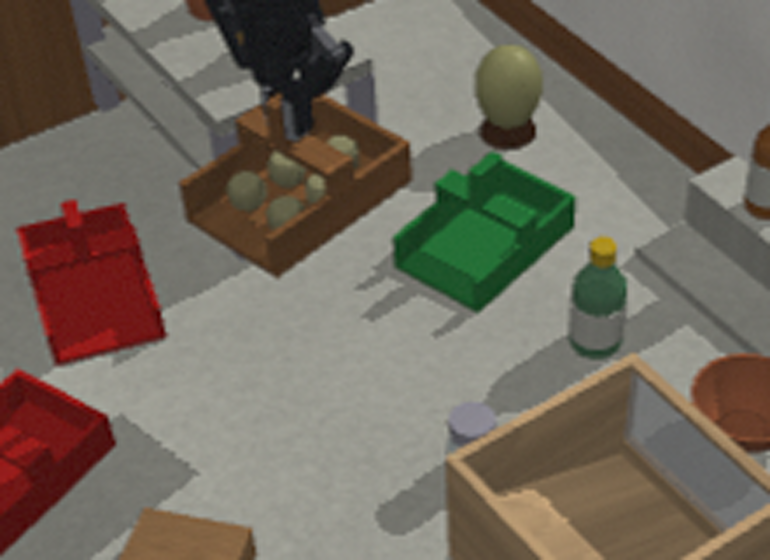

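Lifted: the crop shows all five charms in the tray at crop pixel (295,180), and the load reads 3.7 N, which matches a full tray. Next I carry it to the bin.

>>> servo_tool:
  moves:
    - {"dp":[0,-0.05,0],"delta_rot":[0,0,0],"fingers":0}
    - {"dp":[0,-0.1,0],"delta_rot":[0,0,0],"fingers":0}
    - {"dp":[0,-0.14,0],"delta_rot":[0,0,0],"fingers":0}
    - {"dp":[0,-0.15,0],"delta_rot":[0,0,0],"fingers":0}
    - {"dp":[0,-0.15,0],"delta_rot":[0,0,0],"fingers":0}

```text
clock: 4.75
position: [0.5557, 0.237, 0.321]
ee_rot: [-0.002, -0.115, 0.993, -0.001]
contact_force: [0.4, -0.8, -3.8]
width: 0.0126
gripper_force: 78.2
```

>>> servo_tool:
  moves:
    - {"dp":[0,-0.15,0],"delta_rot":[0,0,0],"fingers":0}
    - {"dp":[0,-0.15,0],"delta_rot":[0,0,0],"fingers":0}
    - {"dp":[0,-0.15,0],"delta_rot":[0,0,0],"fingers":0}
    - {"dp":[0,-0.15,0],"delta_rot":[0,0,0],"fingers":0}
    - {"dp":[0,-0.15,0],"delta_rot":[0,0,0],"fingers":0}

```text
clock: 5.25
position: [0.5899, 0.0909, 0.3211]
ee_rot: [-0.002, -0.115, 0.993, -0.0]
contact_force: [0.8, 0.5, -3.8]
width: 0.0127
gripper_force: 78.2
```

>>> servo_tool:
  moves:
    - {"dp":[0,-0.15,0],"delta_rot":[0,0,0],"fingers":0}
    - {"dp":[0,-0.11,0],"delta_rot":[0,0,0.3],"fingers":0}
    - {"dp":[0,-0.05,0],"delta_rot":[0,0,0.5],"fingers":0}
    - {"dp":[0.02,-0.02,0],"delta_rot":[0,0,0.6],"fingers":0}
    - {"dp":[0.01,0,0],"delta_rot":[0,0,0.47],"fingers":0}

```text
clock: 5.75
position: [0.5982, 0.026, 0.3209]
ee_rot: [-0.002, -0.02, 1.0, -0.0]
contact_force: [0.4, -0.2, -3.0]
width: 0.0127
gripper_force: 78.3
```

```bash
python3 - <<'E'
from h import *
from scipy.optimize import least_squares
st([.60,.0267,.33])
D=[json.loads(l) for l in open('log.txt')]
D.append([[1.05801345,.276522563,1.50599213,0,1.36072402,-.121],[.2193844,.53112051,.30313711],None])
print([(np.round(a[0][1:5],4),round(np.hypot(*a[1][:2]),4),round(a[1][2],4)) for a in D])
E
```

```text
t 5.75 p [0.5982 0.026  0.3209] xyaw -177.69 z [-0.004 -0.001 -1.   ] F [ 0.4 -0.2 -3. ] w 0.0127 gf 78.32058191299438 q [-7.200e-02  3.050e-01  1.420e+00 -1.000e-03  1.420e+00 -1.683e+00]
dp units [-0.009  0.003 -0.045]
[(array([3.6950e-01, 1.3664e+00, 1.0000e-04, 1.4069e+00]), np.float64(0.6363), 0.3033), (array([3.5890e-01, 1.3299e+00, 4.0000e-04, 1.4503e+00]), np.float64(0.6368), 0.3249), (array([ 3.0520e-01,  1.4204e+00, -8.0000e-04,  1.4202e+00]), np.float64(0.5987), 0.3209), (array([0.2765, 1.506 , 0.    , 1.3607]), np.float64(0.5746), 0.3031)]
```

```bash
python3 - <<'E'
import numpy as np,json
D=[json.loads(l)[:2] for l in open('log.txt')]+[[[1.058,.276522,1.50599],[.21938,.53112,.30314]]]
A=[];b=[]
for q,p in D:
    s2,c2,s,c=np.sin(q[1]),np.cos(q[1]),np.sin(q[1]+q[2]),np.cos(q[1]+q[2])
    r=np.sqrt(p[0]**2+p[1]**2-.0695**2)
    # a1,L2,L3,L3off(perp),dz
    A+= [[1,s2,s,c,0],[0,c2,c,-s,1]]; b+=[r,p[2]]
x,res,rk,sv=np.linalg.lstsq(np.array(A),np.array(b),rcond=None);print(x,sv,np.array(A)@x-b)
A4=np.array(A)[:,[0,1,2,4]];x,_,_,sv=np.linalg.lstsq(A4,np.array(b),rcond=None);print(x,sv,A4@x-b)
A3=np.array(A)[:,[1,2,4]];x,_,_,sv=np.linalg.lstsq(A3,np.array(b),rcond=None);print(x,sv,A3@x-b)
E
```

```text
[-0.00416813  0.63680429  0.4234773   0.06538462 -0.15651983] [3.46276043 2.82803204 0.09379603 0.04727376 0.02219251] [ 2.79863834e-04 -1.02748138e-04 -6.30496888e-04  1.09168661e-06
  8.07821839e-04  6.20731724e-05 -4.57188785e-04  3.95832790e-05]
[-0.03243419  0.67733697  0.42821339 -0.25859294] [2.94177168 2.7093806  0.0566237  0.04505465] [ 0.00206902 -0.00066146 -0.0022604   0.00025074 -0.00052136  0.00052191
  0.00071274 -0.00011119]
[ 0.66757638  0.39854246 -0.25415233] [2.79009256 2.05236924 0.05624947] [ 0.00171068 -0.0004466  -0.00271919 -0.00095485 -0.00033598  0.00022684
  0.00147375  0.0011746 ]
```

Tilting inward would break the joint-5 limit, so I turn the tray half round and pour outward. That uses joint 6 from -1.68 to about +1.5.

>>> servo_tool:
  moves:
    - {"dp":[0,0,0],"delta_rot":[0,0,0.4],"fingers":0}
    - {"dp":[0,0,0],"delta_rot":[0,0,0.8],"fingers":0}
    - {"dp":[0,0,0],"delta_rot":[0,0,1],"fingers":0}
    - {"dp":[0,0,0],"delta_rot":[0,0,1],"fingers":0}
    - {"dp":[0,0,0],"delta_rot":[0,0,1],"fingers":0}

```text
clock: 6.25
position: [0.5982, 0.027, 0.3211]
ee_rot: [-0.002, 0.189, 0.982, -0.0]
contact_force: [0.7, -0.4, -3.4]
width: 0.0129
gripper_force: 78.3
```

>>> servo_tool:
  moves:
    - {"dp":[0,0,0],"delta_rot":[0,0,1],"fingers":0}
    - {"dp":[0,0,0],"delta_rot":[0,0,1],"fingers":0}
    - {"dp":[0,0,0],"delta_rot":[0,0,1],"fingers":0}
    - {"dp":[0,0,0],"delta_rot":[0,0,1],"fingers":0}
    - {"dp":[0,0,0],"delta_rot":[0,0,1],"fingers":0}

```text
clock: 6.75
position: [0.5982, 0.0271, 0.321]
ee_rot: [-0.002, 0.426, 0.905, -0.001]
contact_force: [0.8, 0.3, -3.2]
width: 0.013
gripper_force: 78.3
```

>>> servo_tool:
  moves:
    - {"dp":[0,0,0],"delta_rot":[0,0,1],"fingers":0}
    - {"dp":[0,0,0],"delta_rot":[0,0,1],"fingers":0}
    - {"dp":[0,0,0],"delta_rot":[0,0,1],"fingers":0}
    - {"dp":[0,0,0],"delta_rot":[0,0,1],"fingers":0}
    - {"dp":[0,0,0],"delta_rot":[0,0,1],"fingers":0}

```text
clock: 7.25
position: [0.5982, 0.0271, 0.3211]
ee_rot: [-0.001, 0.637, 0.771, -0.001]
contact_force: [-0.1, -0.5, -3.4]
width: 0.013
gripper_force: 78.3
```

>>> servo_tool:
  moves:
    - {"dp":[0,0,0],"delta_rot":[0,0,1],"fingers":0}
    - {"dp":[0,0,0],"delta_rot":[0,0,1],"fingers":0}
    - {"dp":[0,0,0],"delta_rot":[0,0,1],"fingers":0}
    - {"dp":[0,0,0],"delta_rot":[0,0,1],"fingers":0}
    - {"dp":[0,0,0],"delta_rot":[0,0,1],"fingers":0}

```text
clock: 7.75
position: [0.5982, 0.0271, 0.3211]
ee_rot: [-0.001, 0.808, 0.59, -0.002]
contact_force: [0.8, 0.0, -3.6]
width: 0.013
gripper_force: 78.3
```

>>> servo_tool:
  moves:
    - {"dp":[0,0,0],"delta_rot":[0,0,1],"fingers":0}
    - {"dp":[0,0,0],"delta_rot":[0,0,1],"fingers":0}
    - {"dp":[0,0,0],"delta_rot":[0,0,1],"fingers":0}
    - {"dp":[0,0,0],"delta_rot":[0,0,1],"fingers":0}
    - {"dp":[0,0,0],"delta_rot":[0,0,1],"fingers":0}

```text
clock: 8.25
position: [0.5982, 0.027, 0.3211]
ee_rot: [-0.001, 0.928, 0.372, -0.002]
contact_force: [-0.2, -0.4, -3.5]
width: 0.013
gripper_force: 78.3
```

>>> servo_tool:
  moves:
    - {"dp":[0,0,0],"delta_rot":[0,0,1],"fingers":0}
    - {"dp":[0,0,0],"delta_rot":[0,0,1],"fingers":0}
    - {"dp":[0,0,0],"delta_rot":[0,0,1],"fingers":0}
    - {"dp":[0,0,0],"delta_rot":[0,0,1],"fingers":0}
    - {"dp":[0,0,0],"delta_rot":[0,0,1],"fingers":0}

```text
clock: 8.75
position: [0.5983, 0.027, 0.3211]
ee_rot: [-0.0, 0.991, 0.13, -0.002]
contact_force: [0.5, -0.1, -3.8]
width: 0.0129
gripper_force: 78.3
```

>>> servo_tool:
  moves:
    - {"dp":[0,0,0],"delta_rot":[0,0,1],"fingers":0}
    - {"dp":[0,0,0],"delta_rot":[0,0,1],"fingers":0}
    - {"dp":[0,0,0],"delta_rot":[0,0,0.6],"fingers":0}
    - {"dp":[0,0,0],"delta_rot":[0,0,0],"fingers":0}

```text
clock: 9.15
position: [0.5983, 0.0271, 0.3212]
ee_rot: [0.0, 1.0, 0.003, -0.002]
contact_force: [0.4, -0.2, -4.7]
width: 0.0124
gripper_force: 78.3
```

```bash
python3 - <<'E'
from h import *
st([.48,.0267,.272])
E
```

```text
t 9.15 p [0.5983 0.0271 0.3212] xyaw 0.32 z [-0.003 -0.    -1.   ] F [ 0.4 -0.2 -4.7] w 0.0124 gf 78.31655502319336 q [-0.071  0.305  1.42  -0.     1.42   1.495]
dp units [-0.591 -0.001  0.248]
```

>>> servo_tool:
  moves:
    - {"dp":[-0.03,0,0.01],"delta_rot":[0,0,0],"fingers":0}
    - {"dp":[-0.06,0,0.02],"delta_rot":[0,0,0],"fingers":0}
    - {"dp":[-0.09,0,0.04],"delta_rot":[0,0,0],"fingers":0}
    - {"dp":[-0.1,0,0.05],"delta_rot":[0,0,0],"fingers":0}
    - {"dp":[-0.1,0,0.05],"delta_rot":[0,0,0],"fingers":0}

```text
clock: 9.65
position: [0.5216, 0.0271, 0.288]
ee_rot: [0.0, 1.0, 0.003, -0.001]
contact_force: [-0.2, -0.0, -4.5]
width: 0.0128
gripper_force: 78.3
```

>>> servo_tool:
  moves:
    - {"dp":[-0.09,0,0.04],"delta_rot":[0,0,0],"fingers":0}
    - {"dp":[-0.07,0,0.02],"delta_rot":[0,0,0],"fingers":0}
    - {"dp":[-0.035,0,0.01],"delta_rot":[0,0,0],"fingers":0}
    - {"dp":[-0.015,0,0.01],"delta_rot":[0,0,0],"fingers":0}
    - {"dp":[0,0,0],"delta_rot":[0,0,0],"fingers":0}

```text
clock: 10.15
position: [0.4811, 0.027, 0.2729]
ee_rot: [0.0, 1.0, 0.003, 0.0]
contact_force: [0.2, 0.0, -3.7]
width: 0.0129
gripper_force: 78.3
```

```bash
python3 - <<'E'
from h import *
st([.48,.0267,.272])
im,d,W=cloud('side'); save('prepour',cv2.resize(im[80:280,240:480],(720,600),interpolation=cv2.INTER_CUBIC))
E
```

```text
t 10.15 p [0.4811 0.027  0.2729] xyaw 0.35 z [ 0. -0. -1.] F [ 0.2  0.  -3.7] w 0.0129 gf 78.33706140518188 q [-0.089  0.156  1.745  0.     1.239  1.476]
dp units [-0.006  0.001  0.005]
```

View pics/prepour.png

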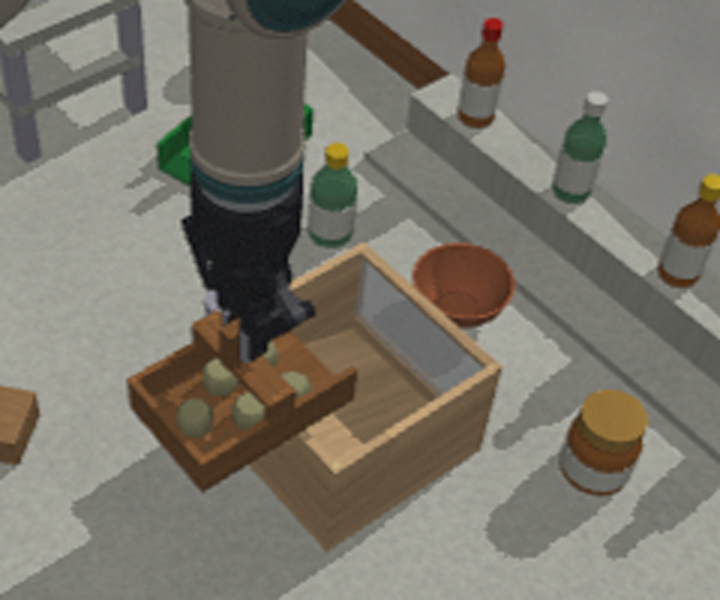

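The tray at (245,400) still holds its charms, and its open end is over the bin mouth. Now I tilt about the lip.

>>> servo_tool:
  moves:
    - {"dp":[0.034,0,-0.017],"delta_rot":[0,-0.5,0],"fingers":0}
    - {"dp":[0.055,0,-0.028],"delta_rot":[0,-0.8,0],"fingers":0}
    - {"dp":[0.055,0,-0.028],"delta_rot":[0,-0.8,0],"fingers":0}
    - {"dp":[0.055,0,-0.028],"delta_rot":[0,-0.8,0],"fingers":0}
    - {"dp":[0.055,0,-0.028],"delta_rot":[0,-0.8,0],"fingers":0}

```text
clock: 10.7
position: [0.5372, 0.0273, 0.2913]
ee_rot: [0.001, 0.983, 0.003, -0.183]
contact_force: [0.5, 0.3, -3.9]
width: 0.0127
gripper_force: 78.4
```

```bash
cat >> h.py <<'E'
def lip():
    s,R=st(); print('tilt deg',np.degrees(np.arcsin(-R[2,0])).round(1),'lip',(s['position']+R@[.075,0,.135]).round(4))
E
python3 - <<'E'
from h import *
lip()
E
```

```text
t 10.7 p [0.5372 0.0273 0.2913] xyaw 0.35 z [-0.361 -0.002 -0.933] F [ 0.5  0.3 -3.9] w 0.0127 gf 78.36092948913574 q [-0.065  0.396  1.403 -0.026  1.71   1.501]
tilt deg 21.1 lip [0.5585 0.0274 0.1383]
```

>>> servo_tool:
  moves:
    - {"dp":[0.055,0,-0.028],"delta_rot":[0,-0.8,0],"fingers":0}
    - {"dp":[0.055,0,-0.028],"delta_rot":[0,-0.8,0],"fingers":0}
    - {"dp":[0.055,0,-0.028],"delta_rot":[0,-0.8,0],"fingers":0}
    - {"dp":[0.055,0,-0.028],"delta_rot":[0,-0.8,0],"fingers":0}
    - {"dp":[0.055,0,-0.028],"delta_rot":[0,-0.8,0],"fingers":0}

```text
clock: 11.2
position: [0.5987, 0.0276, 0.2865]
ee_rot: [0.001, 0.927, 0.003, -0.375]
contact_force: [-0.7, -0.2, -3.5]
width: 0.013
gripper_force: 78.5
```

```bash
python3 - <<'E'
from h import *
lip()
E
```

```text
t 11.2 p [0.5987 0.0276 0.2865] xyaw 0.36 z [-0.695 -0.004 -0.719] F [-0.7 -0.2 -3.5] w 0.013 gf 78.4777021408081 q [-0.051  0.677  1.066 -0.047  2.166  1.503]
tilt deg 44.0 lip [0.5588 0.0274 0.1373]
```

>>> servo_tool:
  moves:
    - {"dp":[0.055,0,-0.028],"delta_rot":[0,-0.8,0],"fingers":0}
    - {"dp":[0.055,0,-0.028],"delta_rot":[0,-0.8,0],"fingers":0}
    - {"dp":[0.055,0,-0.028],"delta_rot":[0,-0.8,0],"fingers":0}
    - {"dp":[0.034,0,-0.017],"delta_rot":[0,-0.5,0],"fingers":0}
    - {"dp":[0,0,0],"delta_rot":[0,0,0],"fingers":0}

```text
clock: 11.7
position: [0.6391, 0.0278, 0.2652]
ee_rot: [0.001, 0.863, 0.003, -0.506]
contact_force: [0.0, 0.2, -3.0]
width: 0.013
gripper_force: 78.7
```

>>> servo_tool:
  moves:
    - {"dp":[0,0,0],"delta_rot":[0,0,0],"fingers":0}
    - {"dp":[0,0,0],"delta_rot":[0,0,0],"fingers":0}
    - {"dp":[0,0,0],"delta_rot":[0,0,0],"fingers":0}
    - {"dp":[0,0,0],"delta_rot":[0,0,0],"fingers":0}
    - {"dp":[0,0,0],"delta_rot":[0,0,0],"fingers":0}

```text
clock: 12.2
position: [0.6367, 0.028, 0.2706]
ee_rot: [0.001, 0.863, 0.003, -0.505]
contact_force: [0.5, -0.1, -2.3]
width: 0.0127
gripper_force: 78.7
```

```bash
python3 - <<'E'
from h import *
lip()
im,d,W=cloud('side');im2,d2,W2=cloud('top')
a=cv2.resize(im[80:280,260:460],(400,400),interpolation=cv2.INTER_CUBIC);b=cv2.resize(im2[100:260,260:420],(400,400),interpolation=cv2.INTER_CUBIC)
save('pour',np.hstack([a,b]))
E
```

```text
t 12.2 p [0.6367 0.028  0.2706] xyaw 0.34 z [-0.871 -0.005 -0.49 ] F [ 0.5 -0.1 -2.3] w 0.0127 gf 78.70724558830261 q [-0.045  0.874  0.858 -0.071  2.466  1.491]
tilt deg 60.6 lip [0.5559 0.0275 0.139 ]
```

View pics/pour.png

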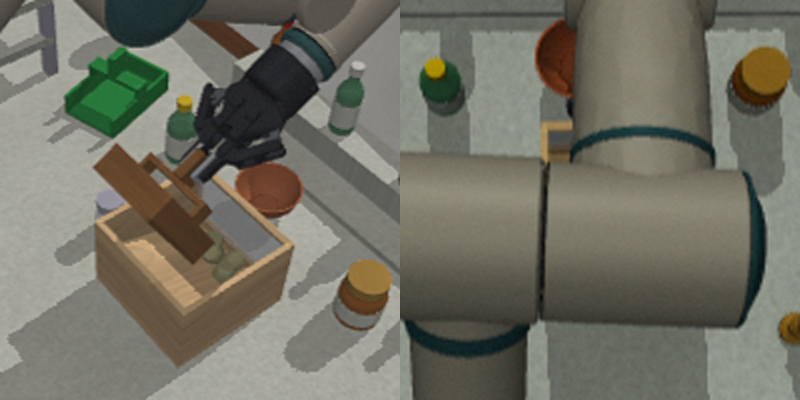

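Three or four charms are visible in the bin at (225,260), and the load has fallen to about the empty weight. I lift, level the tray and check it.

>>> servo_tool:
  moves:
    - {"dp":[-0.13,0,-0.073],"delta_rot":[0,0,0],"fingers":0}
    - {"dp":[-0.13,0,-0.073],"delta_rot":[0,0,0],"fingers":0}
    - {"dp":[-0.06,0,-0.03],"delta_rot":[0,0.3,0],"fingers":0}
    - {"dp":[0,0,0],"delta_rot":[0,1,0],"fingers":0}
    - {"dp":[0,0,0],"delta_rot":[0,1,0],"fingers":0}

```text
clock: 12.8
position: [0.6369, 0.0279, 0.3421]
ee_rot: [0.001, 0.916, 0.003, -0.401]
contact_force: [-0.6, -0.8, -1.7]
width: 0.0129
gripper_force: 78.7
```

>>> servo_tool:
  moves:
    - {"dp":[0,0,0],"delta_rot":[0,1,0],"fingers":0}
    - {"dp":[0,0,0],"delta_rot":[0,1,0],"fingers":0}
    - {"dp":[0,0,0],"delta_rot":[0,1,0],"fingers":0}
    - {"dp":[0,0,0],"delta_rot":[0,1,0],"fingers":0}
    - {"dp":[0,0,0],"delta_rot":[0,1,0],"fingers":0}

```text
clock: 13.3
position: [0.6361, 0.028, 0.3429]
ee_rot: [0.0, 0.987, 0.003, -0.162]
contact_force: [-0.2, -0.4, -1.9]
width: 0.0127
gripper_force: 78.6
```

>>> servo_tool:
  moves:
    - {"dp":[0,0,0],"delta_rot":[0,1,0],"fingers":0}
    - {"dp":[0,0,0],"delta_rot":[0,1,0],"fingers":0}
    - {"dp":[0,0,0],"delta_rot":[0,1,0],"fingers":0}
    - {"dp":[0,0,0],"delta_rot":[0,0.28,0],"fingers":0}
    - {"dp":[0,0,0],"delta_rot":[0,0,0],"fingers":0}

```text
clock: 13.8
position: [0.6344, 0.0281, 0.3435]
ee_rot: [-0.0, 1.0, 0.003, -0.001]
contact_force: [0.3, -0.1, -1.6]
width: 0.0128
gripper_force: 78.6
```

```bash
python3 - <<'E'
from h import *
lip(); st([.4988,-.3064,.33])
im,d,W=cloud('side'); save('after',cv2.resize(im[60:300,250:490],(600,600),interpolation=cv2.INTER_CUBIC))
E
```

```text
t 13.8 p [0.6344 0.0281 0.3435] xyaw 0.32 z [-0.002  0.    -1.   ] F [ 0.3 -0.1 -1.6] w 0.0128 gf 78.62290978431702 q [-0.065  0.351  1.297  0.     1.496  1.5  ]
tilt deg 0.1 lip [0.7091 0.0286 0.2083]
t 13.8 p [0.6344 0.0281 0.3435] xyaw 0.32 z [-0.002  0.    -1.   ] F [ 0.3 -0.1 -1.6] w 0.0128 gf 78.62290978431702 q [-0.065  0.351  1.297  0.     1.496  1.5  ]
dp units [-0.687  1.669  0.068]
```

View pics/after.png

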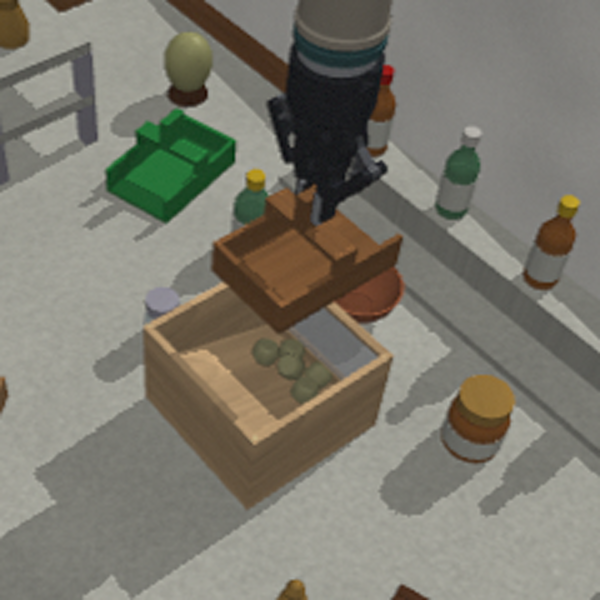

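All five charms are in the bin, around (265-318, 350-388), and the tray is empty. Next, the parking corner.

>>> servo_tool:
  moves:
    - {"dp":[-0.0755,0.181,0],"delta_rot":[0,0,0],"fingers":0}
    - {"dp":[-0.0755,0.181,0],"delta_rot":[0,0,0],"fingers":0}
    - {"dp":[-0.0755,0.181,0],"delta_rot":[0,0,0],"fingers":0}
    - {"dp":[-0.0755,0.181,0],"delta_rot":[0,0,0],"fingers":0}
    - {"dp":[-0.0755,0.181,0],"delta_rot":[0,0,0],"fingers":0}

```text
clock: 14.35
position: [0.5614, -0.1548, 0.3422]
ee_rot: [-0.0, 1.0, 0.003, -0.002]
contact_force: [0.5, -0.9, -2.4]
width: 0.0129
gripper_force: 78.8
```

>>> servo_tool:
  moves:
    - {"dp":[-0.0755,0.181,0],"delta_rot":[0,0,0],"fingers":0}
    - {"dp":[-0.0755,0.181,0],"delta_rot":[0,0,0],"fingers":0}
    - {"dp":[-0.0755,0.181,0],"delta_rot":[0,0,0],"fingers":0}
    - {"dp":[-0.0755,0.181,0],"delta_rot":[0,0,0],"fingers":0}
    - {"dp":[-0.0755,0.181,0],"delta_rot":[0,0,0],"fingers":0}

```text
clock: 14.85
position: [0.4869, -0.3364, 0.3424]
ee_rot: [-0.001, 1.0, 0.003, -0.002]
contact_force: [-0.1, -0.9, -1.9]
width: 0.0127
gripper_force: 78.8
```

>>> servo_tool:
  moves:
    - {"dp":[0,0,0.1],"delta_rot":[0,0,-0.84],"fingers":0}
    - {"dp":[0,0,0.1],"delta_rot":[0,0,-0.84],"fingers":0}
    - {"dp":[0,0,0.1],"delta_rot":[0,0,-0.84],"fingers":0}
    - {"dp":[0,0,0.1],"delta_rot":[0,0,-0.83],"fingers":0}
    - {"dp":[0,0,0.1],"delta_rot":[0,0,0],"fingers":0}

```text
clock: 15.35
position: [0.4873, -0.3351, 0.2415]
ee_rot: [-0.001, 0.985, 0.17, -0.002]
contact_force: [0.2, -0.1, -2.0]
width: 0.0126
gripper_force: 79.0
```

```bash
python3 - <<'E'
from h import *
st([.4854,-.3344,.16])
im,d,W=cloud('top');d0=np.load('top.npz')
im2,d2,W2=cloud('side')
a=cv2.resize(im2[220:400,320:500],(400,400),interpolation=cv2.INTER_CUBIC);b=cv2.resize(im[150:290,390:530],(400,400),interpolation=cv2.INTER_CUBIC)
save('park0',np.hstack([a,b]))
for nm,w in(('top',W),('side',W2)):
  for lo,hi,k in((.2,.3,'?'),):
    pass
E
```

```text
t 15.35 p [ 0.4873 -0.3351  0.2415] xyaw 19.58 z [-0.003  0.001 -1.   ] F [ 0.2 -0.1 -2. ] w 0.0126 gf 79.04246091842651 q [-7.190e-01  3.420e-01  1.567e+00 -1.000e-03  1.236e+00  5.100e-01]
dp units [-0.007 -0.006  0.408]
```

View pics/park0.png

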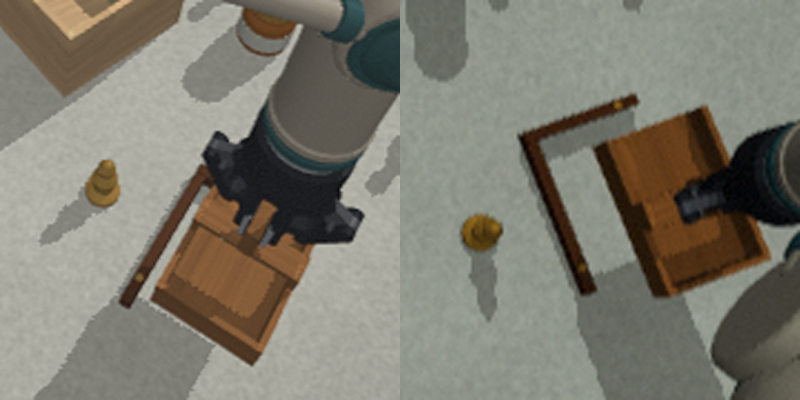

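The tray is square to the L with gaps of about 22 mm to both strips. I lower it.

>>> servo_tool:
  moves:
    - {"dp":[0,0,0.18],"delta_rot":[0,0,0],"fingers":0}
    - {"dp":[0,0,0.15],"delta_rot":[0,0,0],"fingers":0}
    - {"dp":[0,0,0.09],"delta_rot":[0,0,0],"fingers":0}
    - {"dp":[0,0,0.04],"delta_rot":[0,0,0],"fingers":0}
    - {"dp":[0,0,0.02],"delta_rot":[0,0,0],"fingers":0}

```text
clock: 15.95
position: [0.4875, -0.3352, 0.1469]
ee_rot: [-0.0, 0.986, 0.17, -0.001]
contact_force: [-0.6, 1.0, -2.4]
width: 0.0133
gripper_force: 78.9
```

>>> servo_tool:
  moves:
    - {"dp":[0,0,0.01],"delta_rot":[0,0,0],"fingers":0}
    - {"dp":[0,0,0],"delta_rot":[0,0,0],"fingers":0}

```text
clock: 16.15
position: [0.4877, -0.3354, 0.1459]
ee_rot: [0.0, 0.986, 0.17, -0.0]
contact_force: [0.4, 0.3, -1.8]
width: 0.0129
gripper_force: 78.9
```

>>> servo_tool:
  moves:
    - {"dp":[0.035,0,0],"delta_rot":[0,0,0],"fingers":0}
    - {"dp":[0.035,0,0],"delta_rot":[0,0,0],"fingers":0}
    - {"dp":[0.015,0,0],"delta_rot":[0,0,0],"fingers":0}
    - {"dp":[0,0,0],"delta_rot":[0,0,0],"fingers":0}

```text
clock: 16.55
position: [0.5039, -0.329, 0.1452]
ee_rot: [0.0, 0.985, 0.17, -0.001]
contact_force: [0.0, 0.1, -2.5]
width: 0.0129
gripper_force: 79.0
```

>>> servo_tool:
  moves:
    - {"dp":[0,-0.035,0],"delta_rot":[0,0,0],"fingers":0}
    - {"dp":[0,-0.035,0],"delta_rot":[0,0,0],"fingers":0}
    - {"dp":[0,-0.015,0],"delta_rot":[0,0,0],"fingers":0}
    - {"dp":[0,0,0],"delta_rot":[0,0,0],"fingers":0}

```text
clock: 16.95
position: [0.4969, -0.3124, 0.1449]
ee_rot: [-0.001, 0.985, 0.17, -0.001]
contact_force: [-0.4, 0.2, -0.9]
width: 0.013
gripper_force: 79.0
```

```bash
cat >> h.py <<'E'
def corner():
    s,R=st(); e=np.array([np.cos(np.radians(19.5)),np.sin(np.radians(19.5))]);n=np.array([-e[1],e[0]])
    q=s['position'][:2]-[.4988,-.3064]; F=s['contact_force'][:2]; print('corner mm',(1000*q@e).round(1),(1000*q@n).round(1),'F',(F@e).round(1),(F@n).round(1))
E
python3 - <<'E'
from h import *
corner()
E
```

```text
t 16.95 p [ 0.4969 -0.3124  0.1449] xyaw 19.55 z [-0.003  0.001 -1.   ] F [-0.4  0.2 -0.9] w 0.013 gf 78.9915668964386 q [-6.790e-01  4.230e-01  1.706e+00 -1.000e-03  1.015e+00  5.510e-01]
corner mm -3.8 -5.0 F -0.3 0.4
```

>>> servo_tool:
  moves:
    - {"dp":[0,0,0.008],"delta_rot":[0,0,0],"fingers":0}
    - {"dp":[0.01,0,0],"delta_rot":[0,0,0],"fingers":0}
    - {"dp":[0.01,0,0],"delta_rot":[0,0,0],"fingers":0}
    - {"dp":[0,0,0],"delta_rot":[0,0,0],"fingers":0}

```text
clock: 17.35
position: [0.5016, -0.312, 0.1433]
ee_rot: [-0.0, 0.986, 0.17, -0.001]
contact_force: [-1.0, -0.4, -2.0]
width: 0.0127
gripper_force: 79.0
```

>>> servo_tool:
  moves:
    - {"dp":[0,-0.01,0],"delta_rot":[0,0,0],"fingers":0}
    - {"dp":[0,-0.01,0],"delta_rot":[0,0,0],"fingers":0}
    - {"dp":[0,0,0],"delta_rot":[0,0,0],"fingers":0}

```text
clock: 17.65
position: [0.5002, -0.3088, 0.1436]
ee_rot: [0.001, 0.986, 0.17, -0.001]
contact_force: [0.2, -2.5, -3.4]
width: 0.0127
gripper_force: 78.8
```

```bash
python3 - <<'E'
from h import *
corner()
E
```

```text
t 17.65 p [ 0.5002 -0.3088  0.1436] xyaw 19.53 z [-0.001 -0.002 -1.   ] F [ 0.2 -2.5 -3.4] w 0.0127 gf 78.84093761444092 q [-0.67   0.424  1.708 -0.003  1.009  0.561]
corner mm 0.5 -2.7 F -0.6 -2.4
```

>>> servo_tool:
  moves:
    - {"dp":[0.008,0,0],"delta_rot":[0,0,0],"fingers":0}
    - {"dp":[0.008,0,0],"delta_rot":[0,0,0],"fingers":0}
    - {"dp":[0,0,0],"delta_rot":[0,0,0],"fingers":0}

```text
clock: 17.95
position: [0.5032, -0.3078, 0.1436]
ee_rot: [0.001, 0.985, 0.17, -0.001]
contact_force: [-0.8, -4.6, -1.6]
width: 0.013
gripper_force: 79.1
```

>>> servo_tool:
  moves:
    - {"dp":[0,-0.008,0],"delta_rot":[0,0,0],"fingers":0}
    - {"dp":[0,0,0],"delta_rot":[0,0,0],"fingers":0}

```text
clock: 18.15
position: [0.5029, -0.3073, 0.1438]
ee_rot: [0.002, 0.985, 0.17, -0.0]
contact_force: [-0.7, -5.9, -2.3]
width: 0.0128
gripper_force: 79.0
```

```bash
python3 - <<'E'
from h import *
corner()
E
```

```text
t 18.15 p [ 0.5029 -0.3073  0.1438] xyaw 19.54 z [-0.    -0.004 -1.   ] F [-0.7 -5.9 -2.3] w 0.0128 gf 79.01843190193176 q [-0.665  0.425  1.705 -0.004  1.009  0.567]
corner mm 3.6 -2.2 F -2.6 -5.4
```

>>> servo_tool:
  moves:
    - {"dp":[0.008,0,0],"delta_rot":[0,0,0],"fingers":0}
    - {"dp":[0.006,0,0],"delta_rot":[0,0,0],"fingers":0}
    - {"dp":[0,0,0],"delta_rot":[0,0,0],"fingers":0}

```text
clock: 18.45
position: [0.5049, -0.3066, 0.1438]
ee_rot: [0.002, 0.985, 0.17, -0.001]
contact_force: [-2.7, -8.2, -0.6]
width: 0.0127
gripper_force: 79.1
```

```bash
python3 - <<'E'
from h import *
corner()
E
```

```text
t 18.45 p [ 0.5049 -0.3066  0.1438] xyaw 19.56 z [-0.002 -0.004 -1.   ] F [-2.7 -8.2 -0.6] w 0.0127 gf 79.1064727306366 q [-0.661  0.428  1.701 -0.006  1.012  0.571]
corner mm 5.6 -2.2 F -5.3 -6.8
```

>>> servo_tool:
  moves:
    - {"dp":[0.01,0,0],"delta_rot":[0,0,0],"fingers":0}
    - {"dp":[0,0,0.01],"delta_rot":[0,0,0],"fingers":0}
    - {"dp":[0,0,0],"delta_rot":[0,0,0],"fingers":0}

```text
clock: 18.75
position: [0.5052, -0.3066, 0.1427]
ee_rot: [0.002, 0.985, 0.17, -0.003]
contact_force: [-8.5, -9.9, 6.0]
width: 0.0129
gripper_force: 80.4
```

```bash
python3 - <<'E'
from h import *
corner()
im,d,W=cloud('top');im2,d2,W2=cloud('side')
a=cv2.resize(im2[240:380,340:480],(400,400),interpolation=cv2.INTER_CUBIC);b=cv2.resize(im[160:270,410:520],(400,400),interpolation=cv2.INTER_CUBIC)
save('park1',np.hstack([a,b]))
E
```

```text
t 18.75 p [ 0.5052 -0.3066  0.1427] xyaw 19.59 z [-0.005 -0.005 -1.   ] F [-8.5 -9.9  6. ] w 0.0129 gf 80.37093758583069 q [-0.659  0.43   1.7   -0.009  1.012  0.574]
corner mm 6.0 -2.3 F -11.3 -6.5
```

View pics/park1.png

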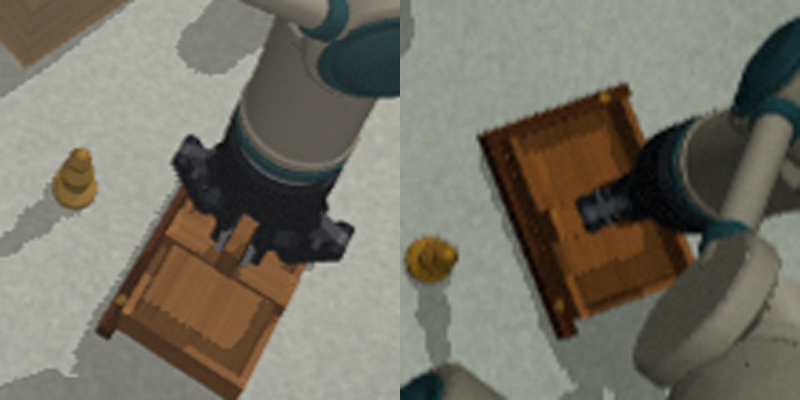

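Both strips show contact force (about 11 N and 7 N), the tray is pressed down, and it looks square in both views. I release and retreat.

>>> servo_tool:
  moves:
    - {"dp":[-0.006,0.004,0],"delta_rot":[0,0,0],"fingers":0}
    - {"dp":[0,0,0],"delta_rot":[0,0,0],"fingers":0.4}
    - {"dp":[0,0,0],"delta_rot":[0,0,0],"fingers":0.6}
    - {"dp":[0,0,0],"delta_rot":[0,0,0],"fingers":0.7}
    - {"dp":[0,0,0],"delta_rot":[0,0,0],"fingers":0.7}

```text
clock: 19.35
position: [0.5061, -0.3043, 0.1411]
ee_rot: [-0.001, 0.985, 0.17, -0.001]
contact_force: [0.7, 0.4, 0.8]
width: 0.0596
gripper_force: 0.0
```

>>> servo_tool:
  moves:
    - {"dp":[0,0,-0.05],"delta_rot":[0,0,0],"fingers":0.7}
    - {"dp":[0,0,-0.1],"delta_rot":[0,0,0],"fingers":0.7}
    - {"dp":[0,0,-0.2],"delta_rot":[0,0,0],"fingers":0.7}
    - {"dp":[0,0,-0.2],"delta_rot":[0,0,0],"fingers":0.7}
    - {"dp":[0,0,-0.2],"delta_rot":[0,0,0],"fingers":0.7}

```text
clock: 19.85
position: [0.5062, -0.3047, 0.2935]
ee_rot: [-0.0, 0.985, 0.17, -0.001]
contact_force: [0.5, -0.6, 1.2]
width: 0.06
gripper_force: 0.0
```

>>> servo_tool:
  moves:
    - {"dp":[-0.2,0,-0.1],"delta_rot":[0,0,0],"fingers":0.7}
    - {"dp":[-0.2,0,-0.1],"delta_rot":[0,0,0],"fingers":0.7}
    - {"dp":[-0.2,0,0],"delta_rot":[0,0,0],"fingers":0.7}
    - {"dp":[-0.1,0,0],"delta_rot":[0,0,0],"fingers":0.7}
    - {"dp":[0,0,0],"delta_rot":[0,0,0],"fingers":0.7}

```text
clock: 20.35
position: [0.3723, -0.3522, 0.3328]
ee_rot: [0.0, 0.986, 0.168, -0.001]
contact_force: [1.0, -0.7, 0.1]
width: 0.0593
gripper_force: 0.0
```

```bash
python3 - <<'E'
from h import *
st()
im,d,W=cloud('top');im2,d2,W2=cloud('side')
a=cv2.resize(im2[120:380,260:480],(400,473),interpolation=cv2.INTER_CUBIC);b=cv2.resize(im[130:280,310:460+60],(400,286),interpolation=cv2.INTER_CUBIC)
o=np.zeros((473,800,3),np.uint8);o[:,:400]=a;o[:286,400:]=b;save('final',o)
E
```

```text
t 20.35 p [ 0.3723 -0.3522  0.3328] xyaw 19.36 z [-0.002 -0.001 -1.   ] F [ 1.  -0.7  0.1] w 0.0593 gf 0.0 q [-0.892  0.166  1.581 -0.002  1.395  0.341]
```

View pics/final.png

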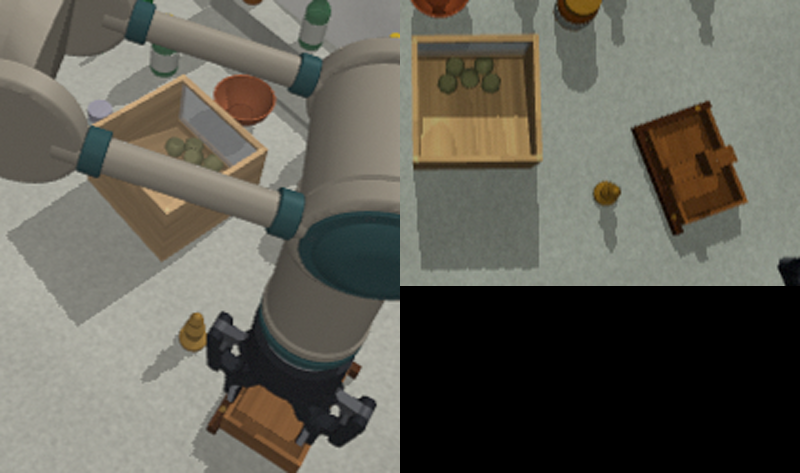

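The final picture shows five charms in the bin, at (448-490, 67-83), and the tray flat and square in the L at (690,165). The bystanders in view look undisturbed, so I hand in.

```bash
python3 -c "
from rig import manip
print(manip.sign_off())"
```

```text
the job is handed in; nothing more can be done
None
```

The job is handed in at about 20 s on the robot's clock: all five charms are in the bin, and the empty tray is parked flat against both strips and released; sign-off returned no verdict.

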